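# Dock the sheeter roller in its V and shut the keeper

### The job

Lift the bright dough-sheeter roller onto the grey plate of the dock, standing upright, and push it into the blue V until it settles centred against both faces; keep it pressed home there for about a second with a gentle 10 N on top of what it takes to slide it, and never ram the V with 20 N or more. Then slide the keeper by its red post all the way across behind the roller and let go, leaving the roller fully home. Leave the tape, the carton and the jar where they are.

Things in the scene. Friction and masses are not known exactly. Their poses are not given: they have to be found in the camera images.
- roller: Hollow bright metal roller with a black band and a brass axle stub, standing upright on the bench at the start: body 50 mm diameter, 64 mm tall, with a stub 18 mm diameter, 10 mm tall on top (74 mm in all). 0.37 to 0.65 kg, loose; on the slick plate it slides at about 1 to 2.5 N. Origin: centre of its underside; z along its axis, upwards.
- dock: Grey dock, fixed to the bench. Origin: on the bench, on the V's centre line; x points into the V (which opens to -x), y to the left when looking into it, z up. Its plate, on which the roller is to stand, is 10 mm thick, x -95 to +85, y -60 to +60 mm. Dark guide block of the keeper at x -44 to -20, y -145 to -60 mm, top 26 mm above the bench.
- vee: Fixed dark housing behind the blue V; origin under its centre, at dock x = 76, y = 0, z = 10 mm. The V (faces 45 degrees to x, 50 mm tall) is clamped at a setting s, 0 to 16 mm, not measured: the seated roller's axis is at dock x = s, y = 0, the V's apex at x = s + 35, the mouth's edges at x = s - 6, y = +-41 mm. It is rigid. A roller hanging on one face pushes the hand sideways.
- pin (a joint): Yellow 8 mm feeler pin in the middle of the V, 45 mm above the bench, pushed in along the dock's +x by the roller against a weak spring (under 1 N): 0 m = untouched, about 0.006 m = roller home against both faces; less than 0.0045 is not home.
- keeper (a joint): Keeper, a steel bar sliding along the dock's +y: 0 m = open, 0.075 m = fully across (end stop). Starts at 0 to 0.012, stays where left, takes about 2 N. Bar 8 mm thick (dock x -36 to -28 mm, 3 mm or more behind the seated roller), 27 to 39 mm above the bench; its end is at dock y = -60 mm open, +15 mm shut.
- post (a point): Centre of the top of the keeper's red post, 16 mm diameter, which rises from the bar, from 39 to 85 mm above the bench. In the dock frame it is at x = -32 mm, y = -125 mm + keeper position.
- tape: Bystander: roll of brown packing tape lying flat, 110 mm across, 48 mm high. Origin: centre of its underside.
- carton: Bystander: open brown carton, 90 x 220 x 60 mm. Origin: centre of its underside.
- jar: Bystander: closed jar, 70 mm across, 100 mm high. Origin: centre of its underside.

How it is judged:
By the outcome, as a careful person would: the job done as asked, in the order asked, and still so for the second after the job is handed in, with the robot touching nothing.
It also fails if it takes over 72 s, if anything falls off the work surface, if the arm or the gripper's body presses on something with over 40 N, if the wrist force passes 120 N, or if a joint passes its speed limit or range.

### The arm

A 7-joint arm with a two-finger parallel gripper is mounted at the origin on the work surface. World frame = base frame: x ahead of the robot, y to its left, z up, the work surface at z = 0. Lengths are in m, angles in rad, forces in N, time in s.
With the tool pointing down it reaches from about 0.425 to 0.8 m from the base axis. Payload 8.3 kg.
Tool frame: the origin (TCP) lies at the very end of the fingers, on their centre line; the grasp point (between the pads) lies 19 mm behind it; z points along the fingers, y is the line along which they close (so a half turn about z gives the same grasp; the last joint's range is limited). The gripper opens to 85 mm and grips with 20 to 120 N. Pads are 22 mm wide; open, the fingers measure 114 mm over their backs; the gripper's body (76 mm by 85 mm) begins 54 mm behind the grasp point. The pads swing forward as they close: fully open they stand 13 mm farther back than shut.
Start: joints at [1.167, 0.383, 0.016, 1.37, -0.006, 1.388, -0.046], TCP at [0.209, -0.589, 0.231] pointing down, gripper open.
Joint ranges: [-2.95, 2.95], [-0.25, 2.06], [-1.52, 1.56], [0.18, 2.33], [-1.44, 4.58], [0.02, 2.06], [-3.01, 3.01]. Speed limits (rad/s): [2.39, 2.39, 3.01, 3.01, 3.14, 3.14, 3.14].

### API

Orientations are given as [roll, pitch, yaw] about the fixed x, y, z axes, in that order (R = Rz(yaw) Ry(pitch) Rx(roll)).
In Python, from rig import observe, capture, get_calibration, hand_in, recognise, masks_of gives the robot as it stands. The module is installed in compiled form; this text tells all that it offers.
- The arm moves only by the tool servo_tool, never from a script. Its argument "targets" is one flat list of numbers, 7 for each row, row after row: the gripper's target within -1 to 1 (shut at 1, half-way at 0, fully open at -1), then the shift along the world's x, y, z in m, then the turn, a rotation vector about the world's x, y, z in rad. In form: [gripper, tx, ty, tz, rx, ry, rz, gripper, tx, ty, tz, rx, ry, rz, ...]. A call has 1 to 20 rows; each row shifts and turns the commanded pose from where the row before left it; what a row does not reach is not made up. A row lasts 1/8 s, in which the tool goes at most 62.5 mm and 10.7 degrees, less where a joint would pass 70% of its speed; a pose out of reach is approached as far as the arm can. A call is refused whole if a number of a shift passes 0.0625 or a number of a turn 0.188, either way. A call with a gripper value outside its range is refused whole. The fingers move at their own pace and stop on an object; the grip force is fixed at half the most. Time passes only in rows, so rows that do not move let the fingers close. It gives the time, the measured TCP pose, the force, the opening and the grip force at its end, in the units of the state.
- observe(): the state, without advancing time (a new reading comes with each control period).
- capture(name): name is "scene" or "top"; returns (picture, depth): 420x560x3 uint8, blue, green, red; 420x560 float32, m along the optical axis (not along the pixel's ray), 0 where there is no reading.
- get_calibration(name): a dict with "K" (3x3 intrinsics, pixels), "R" (3x3) and "t" (3): a world point X has camera coordinates R X + t. Camera axes: x right, y down, z forward; pixel columns grow to the right and rows downward; lengths in m; the calibration is good to about 2 mm. A picture is of the moment at which its call begins. get_calibration takes no time and is no camera call.
- hand_in(): hands the job in; it is judged then, once.
Trained networks look in the newest picture that a camera, given by its name, has taken for a name from the list of things; names that differ only in an ending like _2 or _b are one class to them, and where a whole thing is asked for, a point or a joint stands for the part that bears it (a point fixed in the world has none). Each returns a list of dicts, best first, with "confidence" (0 to 1); they miss things now and then, are a little off and sometimes report something else, mostly with a low value. They report only what shows in the picture. A call takes as long as a camera call.
- recognise(camera, query): "rect" ([left, top, right, bottom] in pixels, round what is visible of it).
- masks_of(camera, query): "pixels" (420x560 bool, what is visible of it) and "rect" ([left, top, right, bottom] in pixels, round what is visible of it).
The state is a dict: "clock": time; "qpos": joint angles; "joint_velocities": joint speeds; "tau": joint torques, N m; "eef_pos": TCP position; "eef_rot": TCP orientation; "contact_force": force on the tool from outside, world axes, zero at the start; "torque": the same for the moment, N m; "grip_width": opening from 0.0 (shut) to 1.0 (fully open); "grasp_force": force on a finger pad.
Only numpy, scipy, OpenCV 4.12 (cv2) and the standard library are available. Lean on these libraries where they do the work, as an engineer would, in place of code of your own. Each camera call takes 0.05 s, during which the arm holds its last target. There are 200 camera calls.

## Working session

There is one attempt and no reset: what is moved stays moved. The work goes in short steps, Python scripts to look and compute and a tool call to move; the robot and the scene stay as the last step left them, time stands still between calls to the robot, and variables do not carry over. Pictures are saved under pics/ and viewed, at most 10 in all, crops included, and the job is handed in when it is done.

Besides the shell and the picture viewer there is one more tool, called after "Request:" as a command line: name --argument value ..., lists and objects as JSON in quotes. servo_tool: Moves the arm, as the interface text tells. Its arguments: {"type":"object","properties":{"targets":{"type":"array","items":{"type":"number"}}},"required":["targets"]}

```bash
mkdir -p pics
python3 - <<'E'
from rig import *
import cv2,numpy as np
s=observe();print(s)
ims=[]
for c in("scene","top"):
    p,d=capture(c);cv2.imwrite(f"pics/{c}0.png",p)
    k=get_calibration(c);K,R,t=k["K"],k["R"],k["t"]
    print(c,"campos",-np.array(R).T@t)
    for q in("roller","dock","vee","pin","keeper","post","tape","carton","jar"):
        for m in masks_of(c,q)[:2]:
            v,u=np.nonzero(m["pixels"]&(d>0))
            if len(v)==0: continue
            z=d[v,u];X=(np.stack([(u-K[0][2])/K[0][0]*z,(v-K[1][2])/K[1][1]*z,z])-np.array(t)[:,None]);X=np.array(R).T@X
            print(q,round(m["confidence"],2),m["rect"],len(v),X.mean(1).round(3),np.percentile(X,2,axis=1).round(3),np.percentile(X,98,axis=1).round(3))
E
```

```text
{'clock': 0.0, 'qpos': array([ 1.16709134,  0.38424253,  0.01636045,  1.37118879, -0.00631271,
        1.38817681, -0.04650701]), 'joint_velocities': array([ 0.00225937, -0.00197568, -0.00021643,  0.00071201, -0.00040516,
       -0.00183912,  0.00055281]), 'tau': array([ 1.85447807e-04, -6.27596784e+01,  8.44476521e-01, -3.71815431e+01,
        1.65303232e-02,  1.39981459e-02, -5.02801385e-06]), 'eef_pos': array([ 0.20877814, -0.5885569 ,  0.23026034]), 'eef_rot': array([-3.13962594e+00,  1.85753986e-05,  3.40871741e-01]), 'contact_force': array([ 1.06511388,  0.21197084, -0.00774081]), 'torque': array([-0.01274363, -0.00876894,  0.04396005]), 'grasp_force': 0.0, 'grip_width': 1.004031954130792}
scene campos [1.05473043 0.7174804  1.19719879]
roller 0.78 [276.1, 122.0, 289.2, 147.4] 366 [ 0.438 -0.205  0.046] [ 0.412 -0.236  0.004] [ 0.456 -0.188  0.075]
dock 0.85 [296.7, 200.0, 371.5, 280.3] 3138 [0.539 0.182 0.023] [0.448 0.059 0.005] [0.623 0.254 0.066]
vee 0.62 [302.7, 229.3, 341.4, 274.7] 798 [0.59  0.208 0.048] [0.546 0.159 0.012] [0.623 0.239 0.073]
keeper 0.54 [307.7, 195.8, 
[... 380 characters left out ...]
[0.845 0.229 0.062]
jar 0.82 [374.8, 289.5, 407.4, 332.3] 1064 [0.56  0.444 0.076] [0.523 0.411 0.007] [0.584 0.471 0.105]
top campos [0.50088599 0.07132977 1.12082536]
dock 0.59 [199.0, 210.7, 289.4, 295.9] 4651 [0.53  0.173 0.019] [0.446 0.051 0.005] [0.617 0.251 0.063]
keeper 0.43 [248.0, 253.1, 278.8, 260.3] 92 [0.518 0.093 0.057] [0.511 0.067 0.035] [0.526 0.133 0.087]
tape 0.87 [376.8, 138.2, 426.8, 191.0] 1265 [ 0.733 -0.231  0.04 ] [ 0.682 -0.281  0.006] [ 0.785 -0.179  0.051]
carton 0.68 [204.5, 123.9, 299.1, 164.2] 3905 [0.801 0.119 0.018] [ 0.747  0.012 -0.001] [0.841 0.225 0.061]
jar 0.81 [93.7, 232.4, 135.1, 265.3] 1039 [0.547 0.426 0.082] [0.516 0.402 0.016] [0.578 0.462 0.103]
```

View pics/scene0.png

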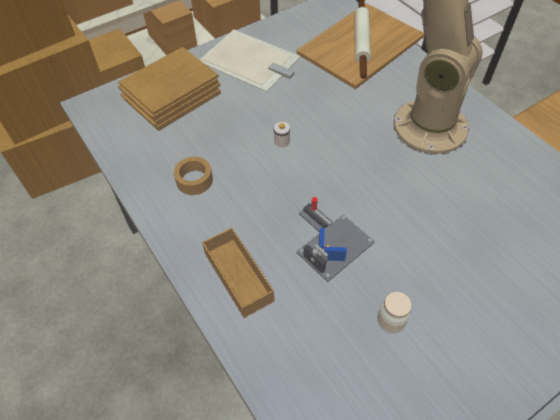

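View pics/top0.png

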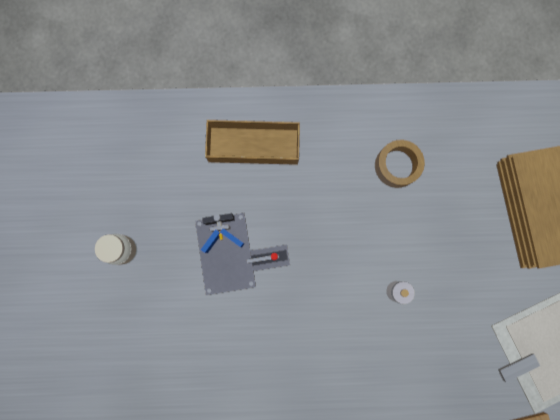

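The scene picture shows the roller at (282,133), the dock at (336,247) with the red post at (314,204), and the jar, tape and carton well clear. In the top picture the roller is at (404,293), the plate centre at about (226,253), the V opening downward with its apex near (222,232), and the post at (275,257). Next I'll measure more precisely.

```bash
cat > h.py <<'E'
from rig import *
import cv2,numpy as np
class Cam:
    def __init__(s,n,cap=True):
        s.n=n;k=get_calibration(n);s.K,s.R,s.t=[np.array(k[a],float) for a in("K","R","t")]
        s.c=-s.R.T@s.t
        if cap:s.im,s.d=capture(n);s.hsv=cv2.cvtColor(s.im,cv2.COLOR_BGR2HSV)
    def onz(s,uv,z):
        uv=np.atleast_2d(uv).astype(float);r=np.c_[uv,np.ones(len(uv))]@np.linalg.inv(s.K).T@s.R
        return s.c+r*((z-s.c[2])/r[:,2])[:,None]
    def xyz(s,mask):
        v,u=np.nonzero(mask&(s.d>0));z=s.d[v,u]
        P=(np.c_[u,v,np.ones(len(u))]@np.linalg.inv(s.K).T*z[:,None]-s.t)@s.R;return P,np.c_[u,v]
    def proj(s,X):
        p=(np.atleast_2d(X)@s.R.T+s.t)@s.K.T;return p[:,:2]/p[:,2:]
E
python3 - <<'E'
from h import *
for n in("top","scene"):
    c=Cam(n);P,uv=c.xyz(np.ones((420,560),bool));h=c.hsv[uv[:,1],uv[:,0]].astype(int)
    near=(abs(P[:,0]-.53)<.16)&(abs(P[:,1]-.16)<.16)&(P[:,2]<.1)
    blue=near&(abs(h[:,0]-113)<12)&(h[:,1]>150)
    red=near&((h[:,0]<8)|(h[:,0]>172))&(h[:,1]>140)
    plate=near&(abs(P[:,2]-.010)<.004)&(h[:,2]<135)
    print(n,"blue",blue.sum(),"red",red.sum(),"plate",plate.sum(),"bench z",np.median(P[near&(P[:,2]<.006)][:,2]))
    if plate.sum()>50:
        q=c.onz(uv[plate],.01)[:,:2].astype(np.float32);print(cv2.minAreaRect(q))
    B=P[blue];T=B[B[:,2]>.055];print("blue top z",np.percentile(B[:,2],[5,50,95]).round(4))
    bt=c.onz(uv[blue][B[:,2]>.056],.06)[:,:2];print(len(bt));print(bt.round(3).tolist()[::max(1,len(bt)//25)])
    R=P[red];rt=R[:,2]>.08;print("post top",c.onz(uv[red][rt],.085).mean(0).round(4),rt.sum())
    nr=(abs(P[:,0]-.43)<.06)&(abs(P[:,1]+.21)<.06)&(P[:,2]>.058)&(P[:,2]<.08)
    b=nr&(P[:,2]<.069);e=c.onz(uv[b],.064)[:,:2].astype(np.float32)
    print("roller",cv2.minEnclosingCircle(e),b.sum(),"stub",c.onz(uv[nr&(P[:,2]>.07)],.074).mean(0).round(4),"zs",np.percentile(P[nr][:,2],[5,50,95]).round(3))
    k=np.array([[.1,0],[0,.1]])
    x0,y0=c.proj([.53,.15,.02])[0].astype(int);cr=c.im[max(0,y0-60):y0+60,x0-75:x0+75];cv2.imwrite(f"pics/{n}_crop.png",cv2.resize(cr,None,fx=5,fy=5,interpolation=cv2.INTER_CUBIC));print("crop origin",x0-75,y0-60)
E
```

```text
top blue 258 red 40 plate 3116 bench z -0.0001332914252155032
((0.537071943283081, 0.14707225561141968), (0.17810505628585815, 0.20730184018611908), 8.00892162322998)
blue top z [0.0301 0.0591 0.0629]
202
[[0.583, 0.189], [0.58, 0.192], [0.578, 0.201], [0.576, 0.21], [0.576, 0.183], [0.574, 0.203], [0.572, 0.212], [0.571, 0.176], [0.569, 0.206], [0.567, 0.219], [0.566, 0.174], [0.565, 0.212], [0.564, 0.162], [0.561, 0.167], [0.56, 0.215], [0.559, 0.226], [0.557, 0.158], [0.556, 0.217], [0.554, 0.229], [0.552, 0.153], [0.552, 0.222], [0.549, 0.229], [0.547, 0.229], [0.543, 0.238], [0.54, 0.233], [0.536, 0.233]]
post top [0.5203 0.0746 0.085 ] 36
roller ((0.4310649335384369, -0.21482619643211365), 0.02572934702038765) 339 stub [ 0.4308 -0.2156  0.074 ] zs [0.06  0.064 0.074]
crop origin 166 193
scene blue 148 red 48 plate 1662 bench z 0.0005444627418739722
((0.5405818819999695, 0.14995773136615753), (0.18170148134231567, 0.2089688777923584), 8.06928825378418)
blue top z [0.0569 0.0607 0.0644]
145
[[0.551, 0.149], [0.551, 0.153], [0.551, 0.157], [0.561, 0.157], [0.561, 0.161], [0.561, 0.165], [0.56, 0.169], [0.571, 0.17], [0.57, 0.174], [0.57, 0.178], [0.57, 0.182], [0.58, 0.182], [0.577, 0.188], [0.577, 0.191], [0.583, 0.195], [0.58, 0.204], [0.567, 0.213], [0.557, 0.22], [0.546, 0.227], [0.582, 0.207], [0.571, 0.214], [0.561, 0.221], [0.55, 0.228], [0.54, 0.236], [0.575, 0.215], [0.565, 0.222], [0.554, 0.229], [0.544, 0.237], [0.552, 0.235]]
post top [0.5222 0.0759 0.085 ] 23
roller ((0.4336434602737427, -0.21058177947998047), 0.029765158891677856) 139 stub [ 0.4322 -0.2134  0.074 ] zs [0.06  0.064 0.075]
crop origin 251 172
```

View pics/top_crop.png

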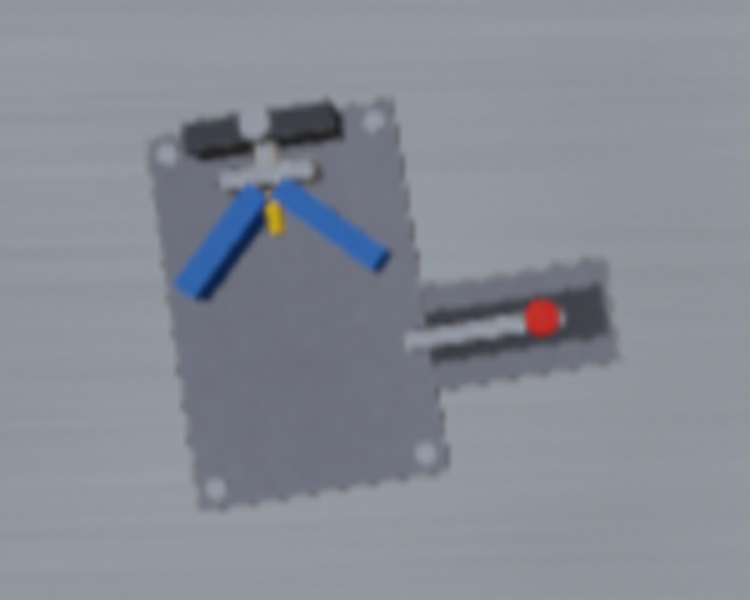

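The crop shows the plate corners at about (150,140), (390,98), (447,470) and (200,508), with a yaw of about 8°. The post is at (541,318), the bar end at (407,340), and the V apex near (272,190). Next I'll fit the dock frame and s.

```bash
cat > fit.py <<'E'
from h import *
from scipy.optimize import least_squares
for n in("top","scene"):
    c=Cam(n);P,uv=c.xyz(np.ones((420,560),bool));h=c.hsv[uv[:,1],uv[:,0]].astype(int)
    near=(abs(P[:,0]-.53)<.16)&(abs(P[:,1]-.16)<.16)&(P[:,2]<.1)
    pl=near&(abs(P[:,2]-.010)<.004)&(h[:,2]<140)
    q=c.onz(uv[pl],.01)[:,:2]
    M=np.zeros((420,560),np.uint8);M[uv[pl][:,1],uv[pl][:,0]]=1
    M=cv2.morphologyEx(M,cv2.MORPH_CLOSE,np.ones((5,5)));cs,_=cv2.findContours(M,cv2.RETR_EXTERNAL,2);cc=max(cs,key=cv2.contourArea)[:,0].astype(float)
    e=c.onz(cc,.01)[:,:2]
    x=np.array([.54,.18,np.radians(8)])
    def loc(p,x): return (p-x[:2])@np.array([[np.cos(x[2]),-np.sin(x[2])],[np.sin(x[2]),np.cos(x[2])]])
    # x: dock origin; contour pixels are ~half a pixel inside
    hp=.0011
    def res(x,sel):
        l=loc(e[sel],x);d=np.stack([l[:,0]+.095-hp,.085-hp-l[:,0],.06-hp-l[:,1],l[:,1]+.06-hp],1)
        i=np.argmin(abs(d),1);return d[np.arange(len(d)),i]
    for it in range(4):
        l=loc(e,x);sel=~((l[:,1]<-.045)&(l[:,0]>-.06)&(l[:,0]<-.005))&(l[:,1]>-.075)
        if n=="scene" or 1: sel&=~((l[:,0]>.05))|(abs(l[:,0]-.085)<.01)
        r=least_squares(lambda x:res(x,sel),x,loss="soft_l1",f_scale=.002);x=r.x
    print(n,"dock",x[:2].round(4),"yaw",np.degrees(x[2]).round(2),"rms",np.sqrt((r.fun**2).mean()).round(4),sel.sum())
    blue=near&(abs(h[:,0]-113)<12)&(h[:,1]>150)&(P[:,2]>.056)
    b=loc(c.onz(uv[blue],.06)[:,:2],x)
    for s_,nm in((1,"L"),(-1,"R")):
        a=b[(b[:,1]*s_)>.004];w=a[:,0]+s_*a[:,1]   # faces: x+|y| = s+35 inner
        print(nm,"x+|y| pct",np.percentile(w,[2,10,50,90,98]).round(4),"tip |y|max",np.abs(a[:,1]).max().round(4),"minx",a[:,0].min().round(4), "slope",np.polyfit(a[:,1],a[:,0],1).round(3))
    red=near&((h[:,0]<8)|(h[:,0]>172))&(h[:,1]>140)&(P[:,2]>.08)
    print("post dock",loc(c.onz(uv[red],.085).mean(0)[None,:2],x).round(4))
    yel=near&(abs(h[:,0]-27)<6)&(h[:,1]>140)
    if yel.sum():print("pin",loc(c.onz(uv[yel],.049)[:,:2],x).mean(0).round(4),loc(c.onz(uv[yel],.049)[:,:2],x).min(0).round(4),yel.sum())
E
python3 fit.py
```

```text
top dock [0.5354 0.1915] yaw 7.86 rms 0.0216 105
L x+|y| pct [0.0452 0.0466 0.0524 0.0585 0.0597] tip |y|max 0.0474 minx 0.0062 slope [-0.924  0.051]
R x+|y| pct [0.0458 0.047  0.0522 0.0571 0.0582] tip |y|max 0.0468 minx 0.0066 slope [0.95  0.051]
post dock [[-0.0311 -0.1139]]
pin [0.0343 0.0005] [ 0.0277 -0.0028] 16
scene dock [0.5388 0.1938] yaw 7.63 rms 0.0014 98
L x+|y| pct [0.0435 0.0447 0.0508 0.0568 0.0579] tip |y|max 0.0456 minx 0.0041 slope [-0.902  0.048]
R x+|y| pct [0.045  0.0452 0.0507 0.0563 0.0566] tip |y|max 0.0464 minx 0.0026 slope [0.939 0.049]
post dock [[-0.0318 -0.1138]]
```

Request:
servo_tool --targets '[-1, 0.022, 0.037, -0.005, 0, 0, -0.1025, -1, 0.022, 0.037, -0.005, 0, 0, -0.1025, -1, 0.022, 0.037, -0.005, 0, 0, 0, -1, 0.022, 0.037, -0.005, 0, 0, 0, -1, 0.022, 0.037, -0.005, 0, 0, 0, -1, 0.022, 0.037, -0.005, 0, 0, 0, -1, 0.022, 0.037, -0.005, 0, 0, 0, -1, 0.022, 0.037, -0.005, 0, 0, 0, -1, 0.022, 0.037, -0.005, 0, 0, 0, -1, 0.022, 0.037, -0.005, 0, 0, 0, -1, 0.003, 0.004, 0, 0, 0, 0, -1, 0, 0, 0, 0, 0, 0]'

```text
clock: 2.7
eef_pos: [0.4319, -0.2153, 0.1814]
eef_rot: [3.141, -0.0, 0.136]
contact_force: [-0.1, -0.5, 0.2]
grip_width: 1.0
grasp_force: 0.0
```

Request:
servo_tool --targets '[-1, 0, 0.001, -0.03, 0, 0, 0, -1, 0, 0, -0.03, 0, 0, 0, -1, 0, 0, -0.03, 0, 0, 0, -1, 0, 0, -0.03, 0, 0, 0, -1, 0, 0, -0.025, 0, 0, 0, -1, 0, 0, -0.016, 0, 0, 0, -1, 0, 0, 0, 0, 0, 0, 1, 0, 0, 0, 0, 0, 0, 1, 0, 0, 0, 0, 0, 0, 1, 0, 0, 0, 0, 0, 0, 1, 0, 0, 0, 0, 0, 0, 1, 0, 0, 0, 0, 0, 0, 1, 0, 0, 0, 0, 0, 0, 1, 0, 0, 0, 0, 0, 0]'

```text
clock: 4.45
eef_pos: [0.433, -0.2149, 0.0218]
eef_rot: [3.14, -0.002, 0.136]
contact_force: [-1.2, -1.2, 4.7]
grip_width: 0.578
grasp_force: 61.3
```

Request:
servo_tool --targets '[1, 0, 0, 0.02, 0, 0, 0, 1, 0, 0, 0.04, 0, 0, 0, 1, 0, 0, 0.04, 0, 0, 0, 1, 0.004, 0.04, 0, 0, 0, 0, 1, 0.004, 0.04, 0, 0, 0, 0, 1, 0.004, 0.04, 0, 0, 0, 0, 1, 0.004, 0.04, 0, 0, 0, 0, 1, 0.005, 0.04, 0, 0, 0, 0, 1, 0.005, 0.04, 0, 0, 0, 0, 1, 0.005, 0.04, 0, 0, 0, 0, 1, 0.005, 0.04, 0, 0, 0, 0, 1, 0.005, 0.04, 0, 0, 0, 0, 1, 0.005, 0.039, 0, 0, 0, 0, 1, 0, 0, 0, 0, 0, 0, 1, 0, 0, 0, 0, 0, 0]'

```text
clock: 6.32
eef_pos: [0.4775, 0.1845, 0.12]
eef_rot: [3.141, 0.001, 0.136]
contact_force: [0.3, -0.7, -4.4]
grip_width: 0.575
grasp_force: 63.6
```

Run:
```python
from h import *
print(observe()["contact_force"])
o=[]
for n in("top","scene"):
    c=Cam(n);x0,y0=c.proj([.51,.15,.05])[0].astype(int);x0=max(x0,75)
    o.append(cv2.resize(c.im[y0-75:y0+75,x0-65:x0+65],None,fx=3,fy=3,interpolation=cv2.INTER_CUBIC))
cv2.imwrite("pics/hold.png",np.hstack(o))
```

```text
[ 0.26872705 -0.66805636 -4.43248035]
```

View pics/hold.png

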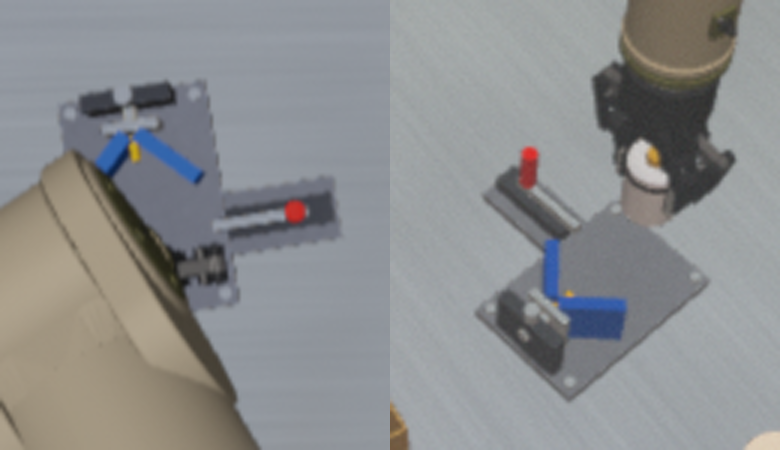

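Held upright: in the left view the gripper is over the plate's near end, and in the right view the roller is at (645,190). Lowering.

Request:
servo_tool --targets '[1, 0, 0, -0.03, 0, 0, 0, 1, 0, 0, -0.03, 0, 0, 0, 1, 0, 0, -0.016, 0, 0, 0, 1, 0, 0, -0.005, 0, 0, 0, 1, 0, 0, -0.003, 0, 0, 0, 1, 0, 0, -0.001, 0, 0, 0, 1, 0, 0, 0, 0, 0, 0]'

```text
clock: 7.3
eef_pos: [0.4783, 0.1852, 0.0359]
eef_rot: [-3.141, -0.001, 0.136]
contact_force: [0.4, 0.3, -3.1]
grip_width: 0.574
grasp_force: 63.7
```

Request:
servo_tool --targets '[1, 0, 0, -0.001, 0, 0, 0, 1, 0, 0, -0.001, 0, 0, 0, 1, 0, 0, 0, 0, 0, 0]'

```text
clock: 7.68
eef_pos: [0.4779, 0.1849, 0.0332]
eef_rot: [-3.142, 0.0, 0.136]
contact_force: [-0.4, -1.3, -4.6]
grip_width: 0.574
grasp_force: 63.7
```

Request:
servo_tool --targets '[1, 0, 0, -0.001, 0, 0, 0, 1, 0, 0, 0, 0, 0, 0]'

```text
clock: 7.92
eef_pos: [0.4778, 0.1849, 0.0322]
eef_rot: [-3.142, 0.0, 0.136]
contact_force: [0.5, 0.5, -4.4]
grip_width: 0.57
grasp_force: 63.7
```

Request:
servo_tool --targets '[1, 0, 0, -0.001, 0, 0, 0, 1, 0, 0, 0, 0, 0, 0]'

```text
clock: 8.18
eef_pos: [0.4782, 0.1851, 0.0318]
eef_rot: [3.142, -0.001, 0.136]
contact_force: [-2.5, -0.7, 4.0]
grip_width: 0.571
grasp_force: 64.4
```

Request:
servo_tool --targets '[-1, 0, 0, 0, 0, 0, 0, -1, 0, 0, 0, 0, 0, 0, -1, 0, 0, 0, 0, 0, 0, -1, 0, 0, 0, 0, 0, 0, -1, 0, 0, 0, 0, 0, 0, -1, 0, 0, 0.03, 0, 0, 0, -1, 0, 0, 0.04, 0, 0, 0, -1, 0, 0, 0.03, 0, 0, 0, 1, -0.0272, -0.0037, 0, 0, 0, 0, 1, -0.0272, -0.0037, 0, 0, 0, 0, 1, 0, 0, 0, 0, 0, 0, 1, 0, 0, 0, 0, 0, 0, 1, 0, 0, 0, 0, 0, 0, 1, 0, 0, 0, 0, 0, 0]'

```text
clock: 9.93
eef_pos: [0.4239, 0.1777, 0.1311]
eef_rot: [-3.141, 0.0, 0.136]
contact_force: [0.2, -0.3, 0.5]
grip_width: -0.001
grasp_force: 0.0
```

Run:
```python
from h import *
print(observe()["contact_force"],observe()["grip_width"])
c=Cam("scene");m=masks_of("scene","roller")
for q in m[:2]:
    P,uv=c.xyz(q["pixels"]);st=P[:,2]>.079;print(q["confidence"],q["rect"],P[:,2].min(),P[:,2].max(),c.onz(uv[st],.084).mean(0) if st.any() else 0)
    x=(.5388,.1938,np.radians(7.7))
    w=c.onz(uv[st],.084).mean(0)[:2]-x[:2];print("dock xy",w@np.array([[np.cos(x[2]),-np.sin(x[2])],[np.sin(x[2]),np.cos(x[2])]]))
x0,y0=c.proj([.49,.17,.05])[0].astype(int)
cv2.imwrite("pics/placed.png",cv2.resize(c.im[y0-75:y0+75,x0-75:x0+75],None,fx=4,fy=4,interpolation=cv2.INTER_CUBIC))
```

```text
[ 0.18685673 -0.27549175  0.48248999] -0.0012674811371731958
0.77 [343.9, 215.7, 363.5, 239.7] 0.007402211434452909 0.09169178803407245 [0.47800094 0.18832494 0.084     ]
dock xy [-0.06098443  0.00272055]
```

View pics/placed.png

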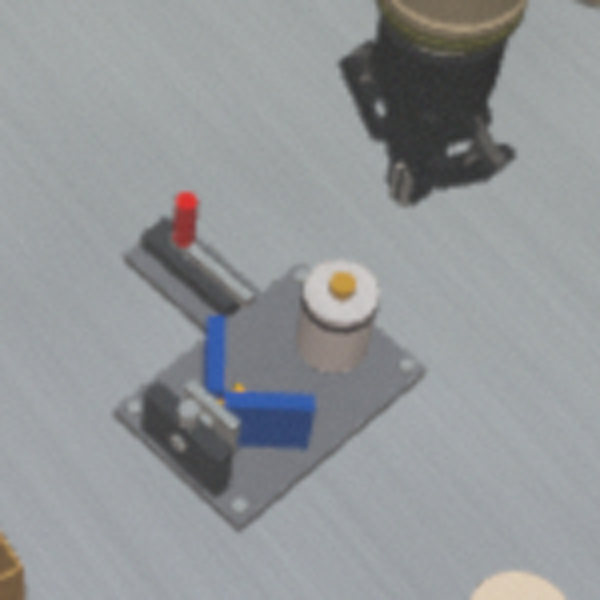

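The roller stands on the plate at (340,320), on the centre line behind the V. Next, lower the closed fingers behind it and advance.

Request:
servo_tool --targets '[1, 0, 0.001, -0.04, 0, 0, 0, 1, 0, 0, -0.04, 0, 0, 0, 1, 0, 0, -0.022, 0, 0, 0, 1, 0, 0, 0, 0, 0, 0, 1, 0.006, 0.0008, 0, 0, 0, 0, 1, 0.006, 0.0008, 0, 0, 0, 0, 1, 0.004, 0.0005, 0, 0, 0, 0, 1, 0.004, 0.0005, 0, 0, 0, 0, 1, 0.004, 0.0005, 0, 0, 0, 0, 1, 0.006, 0.0008, 0, 0, 0, 0, 1, 0.006, 0.0008, 0, 0, 0, 0, 1, 0, 0, 0, 0, 0, 0]'

```text
clock: 11.52
eef_pos: [0.4603, 0.1834, 0.0293]
eef_rot: [-3.141, -0.001, 0.135]
contact_force: [-0.8, 0.6, -0.2]
grip_width: -0.001
grasp_force: 0.0
```

Request:
servo_tool --targets '[1, 0.005, 0.0007, 0, 0, 0, 0, 1, 0.005, 0.0007, 0, 0, 0, 0, 1, 0.005, 0.0007, 0, 0, 0, 0, 1, 0.005, 0.0007, 0, 0, 0, 0, 1, 0.005, 0.0007, 0, 0, 0, 0, 1, 0.005, 0.0007, 0, 0, 0, 0, 1, 0.005, 0.0007, 0, 0, 0, 0, 1, 0, 0, 0, 0, 0, 0]'

```text
clock: 12.52
eef_pos: [0.4951, 0.1883, 0.0293]
eef_rot: [-3.141, -0.001, 0.136]
contact_force: [0.4, 0.0, -0.6]
grip_width: 0.003
grasp_force: 0.0
```

```bash
cat > rol.py <<'E'
from h import *
print(observe()["contact_force"])
for n in("scene","top"):
    c=Cam(n);m=masks_of(n,"roller")
    x=(.5388,.1938,np.radians(7.75)) if n=="scene" else (.5354,.1915,np.radians(7.75))
    A=np.array([[np.cos(x[2]),-np.sin(x[2])],[np.sin(x[2]),np.cos(x[2])]])
    for q in m[:1]:
        P,uv=c.xyz(q["pixels"]);st=P[:,2]>.079
        b=(abs(P[:,2]-.074)<.003)
        print(n,q["confidence"],"stub",(c.onz(uv[st],.084).mean(0)[:2]-x[:2])@A if st.any() else 0,"rim",(np.array(cv2.minEnclosingCircle(c.onz(uv[b],.074)[:,:2].astype(np.float32))[0])-x[:2])@A if b.sum()>10 else 0)
E
python3 rol.py
```

```text
[ 0.42086316  0.04407627 -0.55513028]
scene 0.63 stub [-0.00398162  0.00309433] rim [-0.00299526  0.00381402]
top 0.56 stub 0 rim 0
```

Request:
servo_tool --targets '[1, 0.002, 0.0003, 0, 0, 0, 0, 1, 0.002, 0.0003, 0, 0, 0, 0, 1, 0.002, 0.0003, 0, 0, 0, 0, 1, 0.001, 0.0001, 0, 0, 0, 0, 1, 0.001, 0.0001, 0, 0, 0, 0, 1, 0, 0, 0, 0, 0, 0]'

```text
clock: 13.48
eef_pos: [0.5026, 0.1893, 0.0292]
eef_rot: [-3.141, -0.0, 0.136]
contact_force: [-1.5, -0.3, 0.3]
grip_width: 0.001
grasp_force: 0.0
```

Request:
servo_tool --targets '[1, 0.001, 0.0001, 0, 0, 0, 0, 1, 0.001, 0.0002, 0, 0, 0, 0, 1, 0, 0, 0, 0, 0, 0]'

```text
clock: 13.85
eef_pos: [0.5044, 0.1894, 0.0292]
eef_rot: [3.141, 0.0, 0.136]
contact_force: [-3.4, -0.2, 0.7]
grip_width: 0.001
grasp_force: 0.0
```

Request:
servo_tool --targets '[1, 0.001, 0.0001, 0, 0, 0, 0, 1, 0, 0, 0, 0, 0, 0]'

```text
clock: 14.1
eef_pos: [0.5051, 0.1893, 0.029]
eef_rot: [3.141, 0.001, 0.136]
contact_force: [-4.4, -1.7, 0.5]
grip_width: 0.001
grasp_force: 0.0
```

Request:
servo_tool --targets '[1, 0.001, 0.0002, 0, 0, 0, 0, 1, 0, 0, 0, 0, 0, 0]'

```text
clock: 14.35
eef_pos: [0.5057, 0.1891, 0.0288]
eef_rot: [3.141, 0.002, 0.135]
contact_force: [-6.0, -3.9, 1.3]
grip_width: 0.001
grasp_force: 0.0
```

Lateral force shows that the roller is hanging on the left face, so I'll move the hand to dock -y.

Request:
servo_tool --targets '[1, 0.0001, -0.001, 0, 0, 0, 0, 1, 0.0001, -0.001, 0, 0, 0, 0, 1, 0, 0, 0, 0, 0, 0]'

```text
clock: 14.72
eef_pos: [0.5069, 0.1878, 0.0293]
eef_rot: [-3.142, -0.0, 0.136]
contact_force: [-3.5, -1.5, -0.2]
grip_width: 0.003
grasp_force: 0.0
```

Request:
servo_tool --targets '[1, 0.0006, -0.001, 0, 0, 0, 0, 1, 0, 0, 0, 0, 0, 0]'

```text
clock: 14.98
eef_pos: [0.5075, 0.187, 0.0294]
eef_rot: [-3.141, -0.0, 0.136]
contact_force: [-2.5, -1.4, 0.2]
grip_width: 0.002
grasp_force: 0.0
```

```bash
python3 rol.py
```

```text
[-2.50192592 -1.35500313  0.21521531]
scene 0.66 stub [0.00712957 0.00168989] rim [0.00685959 0.00085425]
top 0.65 stub [0.0458039  0.24363945] rim [0.04370541 0.23729598]
```

Good, it is moving toward the centre. I'll carry on.

Request:
servo_tool --targets '[1, 0.001, -0.0008, 0, 0, 0, 0, 1, 0, 0, 0, 0, 0, 0]'

```text
clock: 15.42
eef_pos: [0.5082, 0.1861, 0.0293]
eef_rot: [-3.142, 0.0, 0.136]
contact_force: [-4.8, -1.2, 1.9]
grip_width: 0.003
grasp_force: 0.0
```

Request:
servo_tool --targets '[1, 0.001, -0.0005, 0, 0, 0, 0, 1, 0, 0, 0, 0, 0, 0]'

```text
clock: 15.68
eef_pos: [0.5084, 0.186, 0.0291]
eef_rot: [-3.141, 0.001, 0.137]
contact_force: [-6.6, -0.1, 1.7]
grip_width: -0.003
grasp_force: 0.0
```

Request:
servo_tool --targets '[1, 0.001, 0.0001, 0, 0, 0, 0, 1, 0, 0, 0, 0, 0, 0]'

```text
clock: 15.92
eef_pos: [0.5085, 0.1862, 0.0288]
eef_rot: [-3.141, 0.003, 0.137]
contact_force: [-10.2, 0.4, 3.7]
grip_width: 0.002
grasp_force: 0.0
```

Request:
servo_tool --targets '[1, 0.0006, 0, 0, 0, 0, 0, 1, 0, 0, 0, 0, 0, 0]'

```text
clock: 16.18
eef_pos: [0.5085, 0.1862, 0.0286]
eef_rot: [-3.142, 0.004, 0.137]
contact_force: [-10.7, -0.2, 2.1]
grip_width: 0.001
grasp_force: 0.0
```

```bash
python3 rol.py
```

```text
[-10.69014914  -0.24705064   2.09770229]
scene 0.87 stub [0.0084256  0.00010359] rim [ 0.00805335 -0.00038512]
```

Request:
servo_tool --targets '[1, 0.0003, 0, 0, 0, 0, 0, 1, 0, 0, 0, 0, 0, 0, 1, 0, 0, 0, 0, 0, 0]'

```text
clock: 16.75
eef_pos: [0.5085, 0.1862, 0.0285]
eef_rot: [-3.142, 0.005, 0.138]
contact_force: [-12.5, 0.0, 4.7]
grip_width: 0.003
grasp_force: 0.0
```

Request:
servo_tool --targets '[1, 0, 0, 0, 0, 0, 0, 1, 0, 0, 0, 0, 0, 0, 1, 0, 0, 0, 0, 0, 0, 1, 0, 0, 0, 0, 0, 0]'

```text
clock: 17.25
eef_pos: [0.5085, 0.1862, 0.0284]
eef_rot: [-3.142, 0.005, 0.138]
contact_force: [-12.7, -0.1, 3.3]
grip_width: 0.001
grasp_force: 0.0
```

Request:
servo_tool --targets '[1, 0, 0, 0, 0, 0, 0, 1, 0, 0, 0, 0, 0, 0, 1, 0, 0, 0, 0, 0, 0, 1, 0, 0, 0, 0, 0, 0]'

```text
clock: 17.75
eef_pos: [0.5085, 0.1862, 0.0285]
eef_rot: [3.142, 0.005, 0.138]
contact_force: [-13.3, -0.2, 4.1]
grip_width: 0.001
grasp_force: 0.0
```

Request:
servo_tool --targets '[1, -0.001, -0.0001, 0, 0, 0, 0, 1, -0.001, -0.0001, 0, 0, 0, 0, 1, -0.001, -0.0002, 0, 0, 0, 0, 1, -0.002, -0.0003, 0, 0, 0, 0, 1, -0.005, -0.0007, 0, 0, 0, 0, 1, -0.01, -0.0014, 0, 0, 0, 0, 1, -0.01, -0.0014, 0, 0, 0, 0, 1, -0.01, -0.0014, 0, 0, 0, 0, 1, 0, 0, 0.04, 0, 0, 0, 1, 0, 0, 0.04, 0, 0, 0, 1, 0, 0, 0.03, 0, 0, 0, 1, 0, 0, 0, 0, 0, 0]'

```text
clock: 19.25
eef_pos: [0.4723, 0.1807, 0.1418]
eef_rot: [-3.141, -0.005, 0.136]
contact_force: [0.1, -1.0, -0.9]
grip_width: -0.0
grasp_force: 0.0
```

```bash
python3 rol.py
python3 - <<'E'
from h import *
c=Cam("scene")
x0,y0=c.proj([.53,.17,.05])[0].astype(int)
cv2.imwrite("pics/seated.png",cv2.resize(c.im[y0-50:y0+50,x0-60:x0+60],None,fx=6,fy=6,interpolation=cv2.INTER_CUBIC))
E
```

```text
[ 0.06208457 -0.95082286 -0.89769676]
scene 0.74 stub [ 6.63463617e-03 -5.19313763e-05] rim [0.0050703  0.00063269]
top 0.84 stub [0.006124   0.00273656] rim [0.00813799 0.00030153]
```

View pics/seated.png

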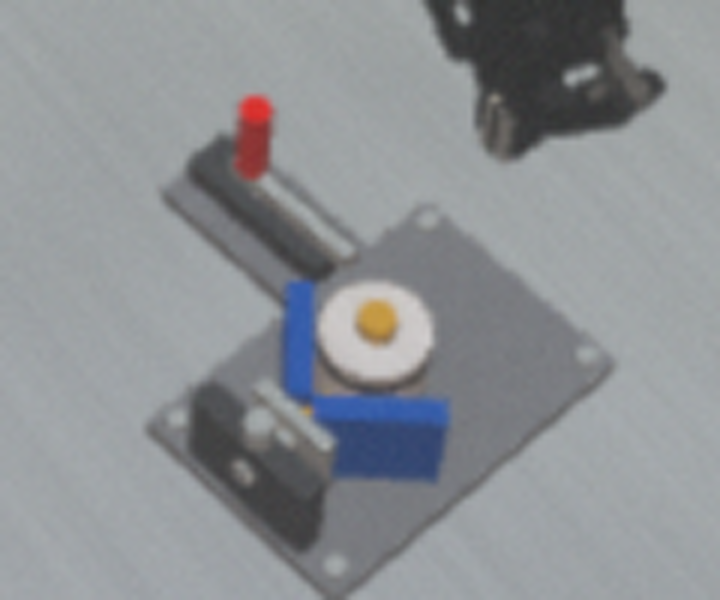

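The roller is against the V at (375,335), and the keeper is still open. A precise seat check is needed, since the axis reads about 1.5 mm different.

```bash
cat > seat.py <<'E'
from h import *
for n in("scene","top"):
    x=(.5388,.1938,np.radians(7.75)) if n=="scene" else (.5354,.1915,np.radians(7.75))
    A=np.array([[np.cos(x[2]),-np.sin(x[2])],[np.sin(x[2]),np.cos(x[2])]])
    o=[]
    for i in range(4):
        c=Cam(n);P,uv=c.xyz(np.ones((420,560),bool));h=c.hsv[uv[:,1],uv[:,0]].astype(int)
        near=(abs(P[:,0]-.545)<.03)&(abs(P[:,1]-.195)<.03)
        b=near&(P[:,2]>.072)&(h[:,0]>10)&(h[:,0]<30)&(h[:,1]>110)
        w=near&(P[:,2]>.068)&(P[:,2]<.09)
        (cx,cy),r=cv2.minEnclosingCircle(c.onz(uv[w],.074)[:,:2].astype(np.float32))
        l=(c.onz(uv[w],.074)[:,:2]-x[:2])@A
        o.append(np.r_[(c.onz(uv[b],.084).mean(0)[:2]-x[:2])@A,b.sum(),(np.array([cx,cy])-x[:2])@A,r,np.percentile(l[:,0],[1,99]),w.sum()])
    print(n,"stub xy,n; circ xy,r; x range",np.mean(o,0).round(4),"sd",np.std(o,0).round(4)[:5])
E
python3 seat.py
```

```text
scene stub xy,n; circ xy,r; x range [ 6.00e-03  3.00e-04  3.10e+01  8.00e-03 -0.00e+00  2.74e-02 -1.74e-02
  3.18e-02  2.64e+02] sd [0.     0.     0.     0.0005 0.0005]
top stub xy,n; circ xy,r; x range [ 6.6000e-03  4.0000e-04  3.2000e+01  8.0000e-03 -0.0000e+00  2.4900e-02
 -1.4800e-02  3.0700e-02  3.1925e+02] sd [0.     0.     0.     0.0002 0.0003]
```

Request:
servo_tool --targets '[1, 0, 0.0005, -0.04, 0, 0, 0, 1, 0, 0, -0.04, 0, 0, 0, 1, 0, 0, -0.032, 0, 0, 0, 1, 0.01, 0.0014, 0, 0, 0, 0, 1, 0.01, 0.0014, 0, 0, 0, 0, 1, 0.008, 0.0011, 0, 0, 0, 0, 1, 0.003, 0.0004, 0, 0, 0, 0, 1, 0.002, 0.0003, 0, 0, 0, 0, 1, 0.001, 0.0001, 0, 0, 0, 0, 1, 0, 0, 0, 0, 0, 0]'

```text
clock: 21.15
eef_pos: [0.5051, 0.1853, 0.0273]
eef_rot: [3.142, 0.0, 0.136]
contact_force: [-0.6, 1.0, -0.2]
grip_width: -0.001
grasp_force: 0.0
```

Request:
servo_tool --targets '[1, 0.001, 0.0001, 0, 0, 0, 0, 1, 0, 0, 0, 0, 0, 0]'

```text
clock: 21.4
eef_pos: [0.506, 0.1854, 0.0272]
eef_rot: [3.142, 0.0, 0.136]
contact_force: [-0.8, -0.9, 0.6]
grip_width: 0.004
grasp_force: 0.0
```

Request:
servo_tool --targets '[1, 0.001, 0.0001, 0, 0, 0, 0, 1, 0, 0, 0, 0, 0, 0]'

```text
clock: 21.65
eef_pos: [0.507, 0.1855, 0.0272]
eef_rot: [-3.142, 0.0, 0.136]
contact_force: [-2.2, 0.2, 0.3]
grip_width: -0.003
grasp_force: 0.0
```

Request:
servo_tool --targets '[1, 0.001, 0.0001, 0, 0, 0, 0, 1, 0, 0, 0, 0, 0, 0]'

```text
clock: 21.9
eef_pos: [0.5078, 0.1856, 0.0271]
eef_rot: [3.142, 0.001, 0.136]
contact_force: [-3.2, -0.3, 0.7]
grip_width: 0.003
grasp_force: 0.0
```

Request:
servo_tool --targets '[1, 0.001, 0.0001, 0, 0, 0, 0, 1, 0, 0, 0, 0, 0, 0]'

```text
clock: 22.15
eef_pos: [0.5079, 0.1859, 0.0268]
eef_rot: [-3.142, 0.002, 0.137]
contact_force: [-5.6, 0.2, 0.5]
grip_width: 0.001
grasp_force: 0.0
```

Request:
servo_tool --targets '[1, 0.001, 0.0001, 0, 0, 0, 0, 1, 0, 0, 0, 0, 0, 0]'

```text
clock: 22.4
eef_pos: [0.508, 0.1861, 0.0265]
eef_rot: [3.142, 0.004, 0.137]
contact_force: [-9.2, 1.4, 0.7]
grip_width: 0.001
grasp_force: 0.0
```

Request:
servo_tool --targets '[1, 0.001, 0.0001, 0, 0, 0, 0, 1, 0, 0, 0, 0, 0, 0]'

```text
clock: 22.65
eef_pos: [0.5081, 0.1862, 0.0262]
eef_rot: [3.141, 0.006, 0.137]
contact_force: [-12.2, -0.9, 1.0]
grip_width: -0.0
grasp_force: 0.0
```

```bash
python3 rol.py;sed 's/"scene","top")/"scene",)/' seat.py|python3 -
```

```text
[-12.22681651  -0.90030638   1.04384553]
scene 0.88 stub [0.00774817 0.00010056] rim [0.00707108 0.00084575]
top 0.3 stub 0 rim [0.07688574 0.00025054]
scene stub xy,n; circ xy,r; x range [ 8.1000e-03  2.0000e-04  2.8000e+01 -1.8000e-03 -2.5000e-03  3.8400e-02
 -2.6400e-02  3.2600e-02  3.1175e+02] sd [0.     0.     0.     0.0011 0.0009]
```

The camera and touch both suggest that the roller came back by about 1.5 mm on release. This time I'll unload much more slowly.

Request:
servo_tool --targets '[1, 0, 0, 0, 0, 0, 0, 1, 0, 0, 0, 0, 0, 0, 1, -0.0003, 0, 0, 0, 0, 0, 1, -0.0003, 0, 0, 0, 0, 0, 1, -0.0003, 0, 0, 0, 0, 0, 1, -0.0003, 0, 0, 0, 0, 0, 1, -0.0003, 0, 0, 0, 0, 0, 1, -0.0003, 0, 0, 0, 0, 0, 1, -0.0003, -0.0001, 0, 0, 0, 0, 1, -0.0003, -0.0001, 0, 0, 0, 0]'

```text
clock: 24.3
eef_pos: [0.508, 0.1858, 0.0268]
eef_rot: [-3.142, 0.001, 0.136]
contact_force: [-6.1, -0.3, -1.3]
grip_width: -0.001
grasp_force: 0.0
```

```bash
sed 's/"scene","top")/"scene",)/' seat.py|python3 -
```

```text
scene stub xy,n; circ xy,r; x range [ 8.4000e-03 -1.0000e-04  3.0000e+01 -8.0000e-04 -1.0000e-04  3.7000e-02
 -2.5900e-02  3.2600e-02  3.1325e+02] sd [0.     0.     0.     0.001  0.0008]
```

Request:
servo_tool --targets '[1, -0.0003, 0, 0, 0, 0, 0, 1, -0.0003, 0, 0, 0, 0, 0, 1, -0.0003, 0, 0, 0, 0, 0, 1, -0.0003, 0, 0, 0, 0, 0]'

```text
clock: 25.0
eef_pos: [0.508, 0.1856, 0.0274]
eef_rot: [-3.142, -0.001, 0.136]
contact_force: [-3.1, 0.4, -0.8]
grip_width: 0.0
grasp_force: 0.0
```

```bash
sed 's/"scene","top")/"scene",)/' seat.py|python3 -
```

```text
scene stub xy,n; circ xy,r; x range [ 8.100e-03  3.000e-04  2.775e+01 -2.300e-03 -2.900e-03  3.860e-02
 -2.700e-02  3.240e-02  3.175e+02] sd [1.00e-04 0.00e+00 4.33e-01 4.00e-04 8.00e-04]
```

Request:
servo_tool --targets '[1, -0.0003, 0, 0, 0, 0, 0, 1, -0.0003, 0, 0, 0, 0, 0, 1, -0.0003, 0, 0, 0, 0, 0, 1, -0.0003, 0, 0, 0, 0, 0]'

```text
clock: 25.7
eef_pos: [0.5068, 0.1857, 0.0275]
eef_rot: [-3.141, -0.001, 0.136]
contact_force: [-0.4, -0.3, -0.4]
grip_width: 0.005
grasp_force: 0.0
```

```bash
sed 's/"scene","top")/"scene",)/' seat.py|python3 -
```

```text
scene stub xy,n; circ xy,r; x range [ 7.0000e-03  7.0000e-04  3.0250e+01 -1.8000e-03 -2.2000e-03  3.7000e-02
 -2.7200e-02  3.2100e-02  3.0825e+02] sd [1.000e-04 2.000e-04 8.292e-01 8.000e-04 1.600e-03]
```

```bash
cat > track.py <<'E'
from h import *
import sys,glob
c=Cam("scene");g=np.mean([Cam("scene").im.astype(np.float32) for _ in range(3)]+[c.im.astype(np.float32)],0)
np.save(f"tr_{sys.argv[1]}.npy",g)
u,v=c.proj([.547,.195,.078])[0];sh=c.proj([[.547,.195,.078],[.557,.1964,.078]]);print("px per 10mm dock x",(sh[1]-sh[0]).round(2))
h=cv2.cvtColor(g.astype(np.uint8),cv2.COLOR_BGR2HSV)
# sub-pixel brass centroid, saturation-weighted
y0,x0=int(v)-9,int(u)-9;p=g[y0:y0+18,x0:x0+18];w=np.clip(p[...,2]-p[...,0]-25,0,None);yy,xx=np.mgrid[y0:y0+18,x0:x0+18]
uv=[(w*xx).sum()/w.sum(),(w*yy).sum()/w.sum()]
P=c.onz([uv],.083)[0][:2]-(.5388,.1938);a=np.radians(7.75)
print("brass uv",np.round(uv,2),"dock",(P@np.array([[np.cos(a),-np.sin(a)],[np.sin(a),np.cos(a)]])).round(4),"w",w.sum().round())
E
python3 track.py a
```

```text
px per 10mm dock x [-2.75  2.23]
brass uv [334.22 233.95] dock [ 0.0059 -0.0004] w 3129.0
```

Request:
servo_tool --targets '[1, -0.0005, 0, 0, 0, 0, 0, 1, -0.001, 0, 0, 0, 0, 0, 1, -0.001, 0, 0, 0, 0, 0]'

```text
clock: 26.48
eef_pos: [0.5038, 0.1857, 0.0273]
eef_rot: [-3.142, -0.0, 0.136]
contact_force: [1.1, -1.0, 0.5]
grip_width: 0.0
grasp_force: 0.0
```

```bash
python3 track.py b
python3 - <<'E'
import cv2,numpy as np
c=cv2.resize(cv2.imread("pics/seated.png"),(120,100),interpolation=cv2.INTER_AREA).astype(np.float32)
for n in "ab":
    g=np.load(f"tr_{n}.npy").astype(np.float32)
    # released-earlier patch located in the present picture; stub top and, for reference, blue face
    for nm,(x,y,w,h) in {"roller":(52,46,21,19),"vee":(32,64,42,16)}.items():
        t=c[y:y+h,x:x+w];r=cv2.matchTemplate(g,t,cv2.TM_CCOEFF_NORMED);_,m,_,(X,Y)=cv2.minMaxLoc(r)
        def sub(l,k,q):return .5*(l-q)/(l-2*k+q)
        print(n,nm,round(m,3),X-x+sub(r[Y,X-1],m,r[Y,X+1]),Y-y+sub(r[Y-1,X],m,r[Y+1,X]))
E
```

```text
px per 10mm dock x [-2.75  2.23]
brass uv [334.21 233.95] dock [ 0.0059 -0.0004] w 3128.0
a roller 0.911 271.51596 181.27916
a vee 0.997 272.0001 181.00441
b roller 0.926 271.5691 181.25267
b vee 0.997 272.00046 181.0043
```

Request:
servo_tool --targets '[1, 0.0015, 0.0002, 0, 0, 0, 0, 1, 0.001, 0.0001, 0, 0, 0, 0, 1, 0.0005, 0.0001, 0, 0, 0, 0, 1, 0, 0, 0, 0, 0, 0]'

```text
clock: 27.18
eef_pos: [0.5068, 0.1861, 0.0272]
eef_rot: [-3.142, 0.0, 0.136]
contact_force: [-1.0, -0.0, 0.6]
grip_width: -0.003
grasp_force: 0.0
```

```bash
python3 track.py c|tail -1
```

```text
brass uv [334.21 233.96] dock [ 0.0059 -0.0004] w 3114.0
```

Request:
servo_tool --targets '[1, 0.0005, 0.0001, 0, 0, 0, 0, 1, 0.0005, 0, 0, 0, 0, 0, 1, 0, 0, 0, 0, 0, 0]'

```text
clock: 27.75
eef_pos: [0.5076, 0.1862, 0.0272]
eef_rot: [-3.142, 0.001, 0.136]
contact_force: [-3.0, -0.7, 0.6]
grip_width: -0.002
grasp_force: 0.0
```

```bash
python3 track.py d|tail -1
```

```text
brass uv [333.93 234.07] dock [ 0.0067 -0.0007] w 3091.0
```

Request:
servo_tool --targets '[1, 0.001, 0.0001, 0, 0, 0, 0, 1, 0.0006, 0.0001, 0, 0, 0, 0, 1, 0, 0, 0, 0, 0, 0]'

```text
clock: 28.32
eef_pos: [0.5079, 0.1865, 0.0267]
eef_rot: [3.141, 0.003, 0.137]
contact_force: [-7.0, -0.5, 1.3]
grip_width: -0.003
grasp_force: 0.0
```

```bash
python3 track.py e|tail -1
```

```text
brass uv [333.9 234.1] dock [ 0.0068 -0.0007] w 3051.0
```

Request:
servo_tool --targets '[1, 0, 0, -0.001, 0, 0, 0, 1, 0, 0, -0.001, 0, 0, 0, 1, -0.0006, 0, -0.001, 0, 0, 0, 1, -0.0004, 0, -0.0005, 0, 0, 0]'

```text
clock: 29.02
eef_pos: [0.5078, 0.1865, 0.0235]
eef_rot: [3.142, 0.001, 0.136]
contact_force: [-4.8, -0.6, 1.7]
grip_width: 0.0
grasp_force: 0.0
```

```bash
python3 track.py f|tail -1
```

```text
brass uv [333.91 234.07] dock [ 0.0067 -0.0007] w 3085.0
```

Still home, with Fz pressing down. I'll move away quickly while sinking slightly.

Request:
servo_tool --targets '[1, -0.02, -0.0027, -0.002, 0, 0, 0, 1, -0.015, -0.002, 0, 0, 0, 0, 1, 0, 0, 0, 0, 0, 0]'

```text
clock: 29.6
eef_pos: [0.4736, 0.1816, 0.022]
eef_rot: [3.141, -0.001, 0.136]
contact_force: [0.2, -0.1, 0.7]
grip_width: -0.002
grasp_force: 0.0
```

```bash
python3 track.py g|tail -1
```

```text
brass uv [334.07 233.97] dock [ 0.0062 -0.0006] w 3122.0
```

Request:
servo_tool --targets '[1, 0, 0, 0.03, 0, 0, 0, 1, 0, 0, 0.04, 0, 0, 0, 1, 0, 0, 0.04, 0, 0, 0, 1, 0.013, -0.0355, 0, 0, 0, 0, 1, 0.013, -0.0355, 0, 0, 0, 0, 1, 0.013, -0.0355, 0, 0, 0, 0, 1, 0.013, -0.0355, 0, 0, 0, 0, 1, 0, 0, 0, 0, 0, 0, 1, 0, 0, 0, 0, 0, 0, 1, 0, 0, -0.03, 0, 0, 0, 1, 0, 0, -0.03, 0, 0, 0, 1, 0, 0, -0.02, 0, 0, 0, 1, 0, 0, 0, 0, 0, 0]'

```text
clock: 31.42
eef_pos: [0.5242, 0.041, 0.0505]
eef_rot: [-3.141, 0.003, 0.138]
contact_force: [-0.5, -0.7, 0.5]
grip_width: 0.001
grasp_force: 0.0
```

```bash
python3 track.py h|tail -1
python3 - <<'E'
import numpy as np,cv2
g=np.load("tr_h.npy").astype(np.uint8)
cv2.imwrite("pics/post.png",cv2.resize(g[175:275,275:395],None,fx=6,fy=6,interpolation=cv2.INTER_CUBIC))
E
```

```text
brass uv [334.06 233.96] dock [ 0.0062 -0.0007] w 3103.0
```

View pics/post.png

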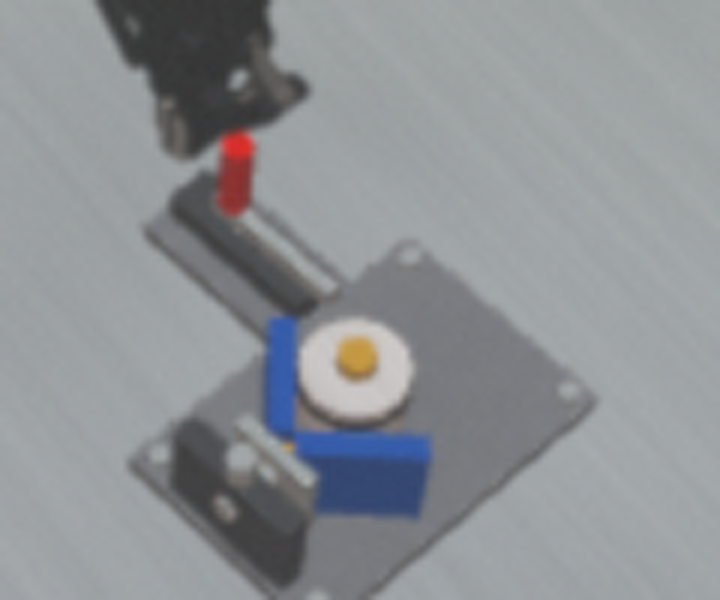

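The hand (200,130) is behind the red post (237,170) and the roller is in the V. Pushing along dock +y.

Request:
servo_tool --targets '[1, -0.0008, 0.006, 0, 0, 0, 0, 1, -0.0005, 0.004, 0, 0, 0, 0, 1, -0.0005, 0.004, 0, 0, 0, 0, 1, -0.0005, 0.004, 0, 0, 0, 0, 1, -0.0008, 0.006, 0, 0, 0, 0, 1, -0.0008, 0.006, 0, 0, 0, 0, 1, -0.0008, 0.006, 0, 0, 0, 0, 1, 0, 0, 0, 0, 0, 0]'

```text
clock: 32.62
eef_pos: [0.5206, 0.0768, 0.0517]
eef_rot: [-3.141, 0.0, 0.137]
contact_force: [0.6, -0.2, -0.4]
grip_width: 0.001
grasp_force: 0.0
```

```bash
cat > post.py <<'E'
from h import *
for n,x in(("scene",(.5388,.1938)),("top",(.5354,.1915))):
    c=Cam(n);P,uv=c.xyz(np.ones((420,560),bool));h=c.hsv[uv[:,1],uv[:,0]].astype(int);a=np.radians(7.75)
    red=(abs(P[:,0]-.52)<.05)&(abs(P[:,1]-.11)<.08)&((h[:,0]<8)|(h[:,0]>172))&(h[:,1]>140)&(P[:,2]>.08)
    if red.sum():print(n,((c.onz(uv[red],.085).mean(0)[:2]-x)@np.array([[np.cos(a),-np.sin(a)],[np.sin(a),np.cos(a)]])).round(4),red.sum())
E
python3 post.py
```

```text
scene [-0.0288 -0.0846] 10
```

Request:
servo_tool --targets '[1, -0.0008, 0.006, 0, 0, 0, 0, 1, -0.0008, 0.006, 0, 0, 0, 0, 1, -0.0008, 0.006, 0, 0, 0, 0, 1, -0.0007, 0.005, 0, 0, 0, 0, 1, -0.0007, 0.005, 0, 0, 0, 0, 1, 0, 0, 0, 0, 0, 0]'

```text
clock: 33.48
eef_pos: [0.517, 0.1046, 0.0519]
eef_rot: [-3.141, -0.0, 0.137]
contact_force: [0.5, -0.3, 0.3]
grip_width: 0.003
grasp_force: 0.0
```

Request:
servo_tool --targets '[1, -0.0003, 0.002, 0, 0, 0, 0, 1, -0.0003, 0.002, 0, 0, 0, 0, 1, 0, 0, 0, 0, 0, 0]'

```text
clock: 33.85
eef_pos: [0.5167, 0.1078, 0.052]
eef_rot: [-3.141, -0.001, 0.136]
contact_force: [0.1, -1.2, 0.0]
grip_width: -0.004
grasp_force: 0.5
```

Request:
servo_tool --targets '[1, -0.0003, 0.002, 0, 0, 0, 0, 1, 0, 0, 0, 0, 0, 0]'

```text
clock: 34.1
eef_pos: [0.5163, 0.1099, 0.0519]
eef_rot: [-3.141, -0.001, 0.136]
contact_force: [1.6, -0.7, 0.3]
grip_width: -0.001
grasp_force: 0.6
```

```bash
python3 post.py; python3 track.py i|tail -1
```

```text
scene [-0.0279 -0.0525] 15
brass uv [334.07 233.96] dock [ 0.0062 -0.0006] w 3117.0
```

Nearly at the end stop. I'll continue in 1–2 mm steps until the force rises.

Request:
servo_tool --targets '[1, -0.0003, 0.002, 0, 0, 0, 0, 1, 0, 0, 0, 0, 0, 0]'

```text
clock: 34.65
eef_pos: [0.5158, 0.1118, 0.0518]
eef_rot: [-3.142, -0.0, 0.136]
contact_force: [0.4, -0.8, 0.4]
grip_width: -0.001
grasp_force: 0.6
```

Request:
servo_tool --targets '[1, -0.0002, 0.0015, 0, 0, 0, 0, 1, 0, 0, 0, 0, 0, 0]'

```text
clock: 34.9
eef_pos: [0.5156, 0.1133, 0.0518]
eef_rot: [-3.141, -0.0, 0.136]
contact_force: [0.9, -1.8, 0.8]
grip_width: -0.0
grasp_force: 0.7
```

Request:
servo_tool --targets '[1, -0.0002, 0.0015, 0, 0, 0, 0, 1, 0, 0, 0, 0, 0, 0]'

```text
clock: 35.15
eef_pos: [0.5154, 0.1149, 0.0518]
eef_rot: [-3.141, -0.0, 0.136]
contact_force: [0.2, -2.0, 0.3]
grip_width: 0.0
grasp_force: 0.7
```

Request:
servo_tool --targets '[1, -0.0002, 0.0015, 0, 0, 0, 0, 1, 0, 0, 0, 0, 0, 0]'

```text
clock: 35.4
eef_pos: [0.5153, 0.1155, 0.0518]
eef_rot: [3.141, 0.0, 0.135]
contact_force: [0.2, -4.2, 0.3]
grip_width: 0.0
grasp_force: 2.3
```

Request:
servo_tool --targets '[1, -0.0002, 0.0015, 0, 0, 0, 0, 1, 0, 0, 0, 0, 0, 0]'

```text
clock: 35.65
eef_pos: [0.5153, 0.1157, 0.0518]
eef_rot: [3.139, 0.0, 0.134]
contact_force: [1.2, -9.6, 2.1]
grip_width: -0.005
grasp_force: 4.3
```

Request:
servo_tool --targets '[1, -0.0002, 0.0015, 0, 0, 0, 0, 1, 0, 0, 0, 0, 0, 0]'

```text
clock: 35.9
eef_pos: [0.5153, 0.1158, 0.0518]
eef_rot: [3.138, 0.001, 0.133]
contact_force: [0.3, -12.0, 3.5]
grip_width: 0.002
grasp_force: 6.2
```

End stop reached. I'll back off along -y, rise and check.

Request:
servo_tool --targets '[1, 0.0002, -0.0015, 0, 0, 0, 0, 1, 0.0002, -0.0015, 0, 0, 0, 0, 1, 0.0004, -0.003, 0, 0, 0, 0, 1, 0.0014, -0.01, 0, 0, 0, 0, 1, 0.002, -0.015, 0, 0, 0, 0, 1, 0, 0, 0.03, 0, 0, 0, 1, 0, 0, 0.04, 0, 0, 0, 1, 0, 0, 0.04, 0, 0, 0, 1, -0.02, -0.04, 0.02, 0, 0, 0, 1, -0.02, -0.04, 0.02, 0, 0, 0, 1, -0.02, -0.05, 0, 0, 0, 0, 1, 0, -0.05, 0, 0, 0, 0, 1, 0, 0, 0, 0, 0, 0]'

```text
clock: 37.52
eef_pos: [0.4581, -0.0973, 0.2018]
eef_rot: [3.14, 0.0, 0.127]
contact_force: [-0.3, 0.6, 0.4]
grip_width: 0.0
grasp_force: 0.0
```

```bash
python3 post.py; python3 track.py j|tail -1; sed 's/"scene","top")/"top",)/' seat.py|python3 -
python3 - <<'E'
import numpy as np,cv2
g=np.load("tr_j.npy").astype(np.uint8)
cv2.imwrite("pics/final.png",cv2.resize(g[175:275,275:395],None,fx=6,fy=6,interpolation=cv2.INTER_CUBIC))
a=np.load("tr_e.npy").astype(np.float32);b=np.load("tr_j.npy").astype(np.float32)
t=a[222:238,324:344];r=cv2.matchTemplate(b[212:250,314:356],t,5);_,m,_,(X,Y)=cv2.minMaxLoc(r)
f=lambda l,k,q:.5*(l-q)/(l-2*k+q)
print("home->now px",m,X-10+f(r[Y,X-1],m,r[Y,X+1]),Y-10+f(r[Y-1,X],m,r[Y+1,X]))
E
```

```text
scene [-0.0313 -0.0491] 22
top [-0.0311 -0.0502] 31
brass uv [334.07 233.96] dock [ 0.0062 -0.0007] w 3050.0
top stub xy,n; circ xy,r; x range [ 8.0000e-03  2.0000e-04  3.2750e+01  9.1000e-03  2.0000e-04  2.5000e-02
 -1.3800e-02  3.2100e-02  3.8175e+02] sd [1.00e-04 0.00e+00 4.33e-01 1.00e-04 1.00e-04]
home->now px 0.800633430480957 0.45714313 -0.13015871
```

View pics/final.png

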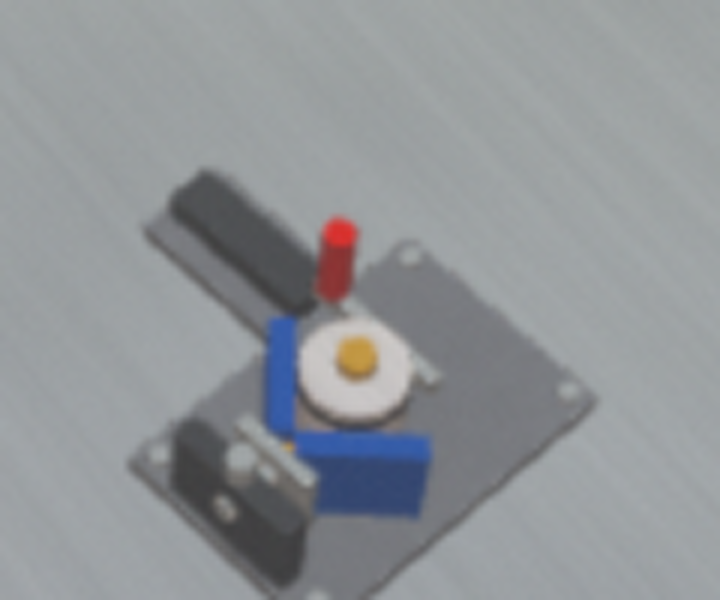

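The final picture shows the bar fully across behind the roller, with its end at (435,380) and the post at (340,255). The roller is centred in the V at (357,370). Handing in.

```bash
python3 -c "
from rig import *
print(hand_in())"
```

```text
the job is handed in; nothing more can be done
None
```

The job is handed in at about 38 s: the roller is centred in the V, about 0.6 mm short of fully home (pin about 5.4 mm by estimate, not read), after a press of 12 to 13 N for over a second; the keeper is on its end stop, the hand is clear, and I did not touch the bystanders.

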